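# Blow out a heater-block insert and hold it well-up

## Robot

A 6-joint arm with a two-finger parallel gripper is mounted at the origin on a cart in front of the work surface, level with it; the furniture and walls round the work are solid. World frame = base frame: x ahead of the robot, y to its left, z up, the work surface at z = 0. Lengths are in m, angles in degrees, forces in N, time in s.
With the tool pointing down it reaches from about 0.3 to 0.75 m from the base axis. Payload 8.5 kg.
Tool frame: the origin (TCP) lies on the centre line of the jaws, within the pads' length; the fingertips stand 17 mm ahead of it and the grasp point (between the pads) lies 2 mm behind it (env.tcp_to_tips is the distance from the TCP to the fingertips, in m); z points along the fingers, y is the line along which they close (so a half turn about z gives the same grasp; the last joint's range is limited). The gripper opens to 85 mm and grips with 20 to 120 N. Pads are 22 mm wide; open, the fingers measure 114 mm over their backs; the gripper's body (76 mm by 85 mm) begins 54 mm behind the grasp point. The pads swing forward as they close: fully open they stand 13 mm farther back than shut.
Start: joints at [-85.101, 21.807, 74.336, -0, 83.858, -12.336], TCP at [0.163, -0.525, 0.248] pointing down, gripper open.
Joint ranges: [-178.18, 178.18], [-50.72, 133.34], [12.68, 142.11], [-81.47, 261.47], [9.98, 163.14], [-165.26, 165.26]. Speed limits (degrees/s): [136.94, 136.94, 180, 180, 180, 180].

## Interface

Orientations are given as a 3x3 rotation matrix whose columns are the frame's x, y, z axes.
In Python, from rig import env gives the robot as it stands. The module is installed in compiled form; this text tells all that it offers.
- The arm moves only by the shell command python3 -m pendant 'ROWS' [FORCE]. ROWS is JSON, a list of rows, each a list of 7 numbers: the opening, from 0 (shut) to 1 (fully open), then the shift along the tool's x, y, z in m, then the turn, a rotation vector about the tool's x, y, z in rad. A call has 1 to 5 rows; each row is the pose to reach, as a shift and turn from the pose commanded when the call began, along the tool's axes at that moment; what a row does not reach only later rows make up. A row lasts 1/8 s, in which the tool goes at most 62.5 mm and 10.7 degrees, less where a joint would pass 70% of its speed; a pose out of reach is approached as far as the arm can. A call with a gripper value outside its range is refused whole. The fingers move at their own pace and stop on an object; FORCE is the grip in N (left out, the last holds). Time passes only in rows, so rows that repeat a pose let the fingers close. It gives the time, the measured TCP pose, the force, the opening and the grip force at its end, in the units of the state.
- env.observe(): the state, without advancing time (a new reading comes with each control period).
- env.get_image(name): name is "side" or "top"; returns a dict with "image" (400x640x3 uint8, blue, green, red), "fx", "fy", "cx", "cy" (pixels), "pose" (4x4, takes a point from camera to world coordinates). Camera axes: x right, y up, looking along -z (the intrinsics and any distortion apply to the point x, -y, -z); pixel columns grow to the right and rows downward; lengths in m; the calibration is good to about 2 mm. A picture is of the moment at which its call begins. There is no depth.
- env.close_job(): hands the job in; it is judged then, once.
Trained networks look in the newest picture that a camera, given by its name, has taken for a name from the list of things; names that differ only in an ending like _2 or _b are one class to them, and where a whole thing is asked for, a point or a joint stands for the part that bears it (a point fixed in the world has none). Each returns a list of dicts, best first, with "conf" (0 to 1); they miss things now and then, are a little off and sometimes report something else, mostly with a low value. They report only what shows in the picture. A call takes as long as a camera call.
- env.find_in(camera, thing): "bbox" ([centre column, centre row, width, height] in pixels, round what is visible of it).
- env.trace(camera, thing): "mask" (400x640 bool, what is visible of it) and "bbox" ([centre column, centre row, width, height] in pixels, round what is visible of it).
- env.tip_of(camera, thing): "centre" ([column, row] in pixels: a listed point, or the origin of a listed thing).
The state is a dict: "time_s": time; "q": joint angles; "qvel": joint speeds; "joint_efforts": joint torques, N m; "position": TCP position; "tool_rot": TCP orientation; "ft_force": force on the tool from outside, world axes, zero at the start; "wrist_torque": the same for the moment, N m; "grip_width": finger opening in m; "gripper_force": force on a finger pad.
Only numpy, scipy, OpenCV 4.12 (cv2) and the standard library are available. Lean on these libraries where they do the work, as an engineer would, in place of code of your own. Each camera call takes 0.05 s, during which the arm holds its last target. There are 200 camera calls.

## Task

Take either one of the two aluminium heater-block inserts on the cart and push its blind well over the level brass spigot of the air blow-out station, fully home against the rubber washer, and keep it there a moment, so that the well is blown clean; the ends are alike but for the well, so feel which end goes on and turn the insert round if the plain end butts against the spigot. Then draw it off, turn it so that the well opens upward, and finish still holding it in the gripper, upright and at rest, more than 10 cm clear of the cart top, ready to be given its tube. Leave the other insert lying, and leave the small reagent bottle and the vial standing where they are.

Things in the scene. Friction and masses are not known exactly. Their poses are not given: they have to be found in the camera images.
- insert_1: Loose aluminium heater insert, a bar 40 x 40 x 60 mm, about 0.2 kg, lying on a long face, turned any way. One square end has a round blind well on the axis, 20 mm across, 42 mm deep; the other end is plain. Origin at the bar's centre, x along its length. The well may open at the +x or the -x end, not always as in the other insert: the frame does not tell, the spigot does.
- insert_2: Loose aluminium heater insert, a bar 40 x 40 x 60 mm, about 0.2 kg, lying on a long face, turned any way. One square end has a round blind well on the axis, 20 mm across, 42 mm deep; the other end is plain. Origin at the bar's centre, x along its length. The well may open at the +x or the -x end, not always as in the other insert: the frame does not tell, the spigot does.
- blowout: Fixed air blow-out station: foot 74 x 76 mm, alloy housing 44 mm wide and 66 mm high, black valve knob on one side, level brass spigot pointing to the station's own -x (towards the robot, 0.35 to 0.85 rad aslant from world -x towards -y). Origin on the cart top under the foot's centre, z up. Rubber washer face at x = -21 mm, spigot tip at x = -51 mm, spigot axis 45 mm up.
- spigot_tip (a point): Centre of the free end of the level brass spigot, 45 mm above the cart. The spigot is 15 mm thick, its last 4 mm tapered to 10 mm, and stands 30 mm out of the washer (30 mm across): with an insert fully home its centre is at this point. Rigid. Axes as blowout.
- bottle: Loose bystander: small dark reagent bottle with a white screw cap, 33 mm across, 63 mm high, standing beside the far end of the power unit. Origin at the centre of its underside.
- vial: Loose bystander: vial with a grey-white cap, 21 mm across, 53 mm high, standing at the right edge of the cart beyond the station's lane. Origin at the centre of its underside.
- power_unit: Fixed bystander: cream heater and power unit with a keypad, 231 mm long (along world x), 151 mm wide, 63 mm high, on the robot's left of the work area; its side nearest the work is at about y = 0.125 m. Origin at the centre of its underside. (Low things, a pipette, forceps and a timer, lie at the front of the cart at x < 0.42 m; a petri dish lies in the far right corner.)

How it is judged (in metres and radians):
On the way:
1. one insert is pushed over the spigot by its well, home against the washer (its centre within 6 mm of the spigot's tip) (distance between any of insert_1, insert_2 and spigot_tip below 0.006 m), for 0.3 s.
At the end, for the whole second after the job is handed in: One insert is held in the fingers with its well opening upward, its axis within 15 degrees of vertical, its centre more than 0.13 m above the cart top, at rest; the other insert lies within 3 cm of where it was (((angle between insert_1's own x axis and vertical below 0.26 rad and height (world z) of insert_1 above 0.13 m and contact force between insert_1 and the fingers above 1 N and linear speed of insert_1 below 0.03 m/s and angular speed of insert_1 below 0.3 rad/s and distance of insert_2 from where it was at the start of the episode below 0.03 m) or (angle between insert_2's own x axis and vertical above 2.8816 rad and height (world z) of insert_2 above 0.13 m and contact force between insert_2 and the fingers above 1 N and linear speed of insert_2 below 0.03 m/s and angular speed of insert_2 below 0.3 rad/s and distance of insert_1 from where it was at the start of the episode below 0.03 m))); the arm keeps its last pose, push and grip.
It fails at once if both inserts are taken from their places (the one not used moves more than 5 cm) (distance of each of insert_1, insert_2 from where it was at the start of the episode above 0.05 m).
It fails at once if the bottle or the vial is pushed more than 3 cm or tipped over (distance of any of bottle, vial from where it was at the start of the episode above 0.03 m or angle between any of bottle, vial's own z axis and vertical above 0.5 rad).
It also fails if it takes over 67 s, if anything falls off the work surface, if the arm or the gripper's body presses on something with over 40 N, if the wrist force passes 120 N, or if a joint passes its speed limit or range.

## Working session

There is one attempt and no reset: what is moved stays moved. The work goes in short steps, Python scripts to look and compute and a shell command to move; the robot and the scene stay as the last step left them, time stands still between calls to the robot, and variables do not carry over. Pictures are saved under pics/ and viewed, at most 10 in all, crops included, and the job is handed in when it is done.

```bash
mkdir -p pics
cat > h.py <<'E'
import numpy as np, cv2
from rig import env
def ray(im,uv):
    d=np.array([(uv[0]-im['cx'])/im['fx'],-(uv[1]-im['cy'])/im['fy'],-1]);P=np.array(im['pose'])
    return P[:3,3],P[:3,:3]@d
def onz(im,uv,z):
    o,d=ray(im,uv);return o+d*(z-o[2])/d[2]
def proj(im,p):
    P=np.array(im['pose']);c=P[:3,:3].T@(np.array(p)-P[:3,3]);return np.array([im['cx']+im['fx']*c[0]/-c[2],im['cy']-im['fy']*c[1]/-c[2]])
E
python3 - <<'E'
from h import *
for c in('top','side'):
    im=env.get_image(c);cv2.imwrite(f'pics/{c}0.png',im['image'])
    print(c,[k for k in im], np.round(im['pose'],3).tolist(),im['fx'])
    for t in('insert_1','blowout','bottle','vial','spigot_tip'):
        z={'insert_1':.02,'spigot_tip':.045}.get(t,0)
        for r in env.tip_of(c,t)[:3]: print(t,round(r['conf'],2),np.round(r['centre']),onz(im,r['centre'],z).round(3))
    if 1:
        for r in env.trace(c,'insert_1')[:3]:
            m=r['mask'].astype(np.uint8);cs=max(cv2.findContours(m,0,2)[0],key=cv2.contourArea)
            print(r['conf'],r['bbox'],[onz(im,p,.04).round(3).tolist()[:2] for p in cv2.boxPoints(cv2.minAreaRect(cs))])
E
```

```text
top ['image', 'fx', 'fy', 'cx', 'cy', 'pose'] [[0.011, 0.998, -0.066, 0.534], [-1.0, 0.012, 0.016, 0.036], [0.017, 0.066, 0.998, 0.903], [0.0, 0.0, 0.0, 1.0]] 399.6477738751281
insert_1 0.81 [315. 269.] [0.447 0.032 0.02 ]
insert_1 0.58 [341. 175.] [ 0.655 -0.025  0.02 ]
insert_1 0.57 [376. 263.] [ 0.462 -0.103  0.02 ]
blowout 0.62 [334. 162.] [ 0.688 -0.01   0.   ]
bottle 0.51 [284. 214.] [0.566 0.103 0.   ]
vial 0.55 [378. 172.] [ 0.665 -0.111  0.   ]
spigot_tip 0.77 [345. 173.] [ 0.656 -0.031  0.045]
spigot_tip 0.3 [378. 171.] [ 0.662 -0.101  0.045]
0.79 [316.2, 270.5, 31.6, 32.8] [[0.435, 0.064], [0.489, 0.029], [0.465, -0.008], [0.411, 0.028]]
0.62 [377.1, 265.1, 32.6, 30.2] [[0.466, -0.061], [0.499, -0.084], [0.462, -0.138], [0.428, -0.114]]
side ['image', 'fx', 'fy', 'cx', 'cy', 'pose'] [[0.872, 0.314, -0.375, 0.277], [-0.489, 0.548, -0.678, -0.531], [-0.007, 0.775, 0.632, 0.589], [0.0, 0.0, 0.0, 1.0]] 436.7444784328935
insert_1 0.8 [286. 289.] [ 0.46  -0.104  0.02 ]
insert_1 0.78 [247. 240.] [0.448 0.035 0.02 ]
blowout 0.56 [367. 221.] [ 0.683 -0.016  0.   ]
bottle 0.86 [290. 208.] [0.567 0.097 0.   ]
vial 0.83 [388. 254.] [ 0.665 -0.11   0.   ]
spigot_tip 0.97 [358. 210.] [ 0.656 -0.019  0.045]
0.85 [246.6, 242.6, 35.1, 31.1] [[0.398, -0.004], [0.425, 0.063], [0.483, 0.024], [0.451, -0.039]]
0.57 [284.6, 288.6, 28.8, 42.9] [[0.413, -0.137], [0.459, -0.062], [0.494, -0.092], [0.446, -0.164]]
```

```bash
python3 -c "
import cv2,numpy as np
a=cv2.imread('pics/top0.png')[120:320,240:440];b=cv2.imread('pics/side0.png')[160:340,200:440]
cv2.imwrite('pics/t1.png',cv2.resize(a,None,fx=3,fy=3,interpolation=2));cv2.imwrite('pics/s1.png',cv2.resize(b,None,fx=3.3,fy=3.3,interpolation=2))"
```

```text
(no output)
```

View pics/t1.png

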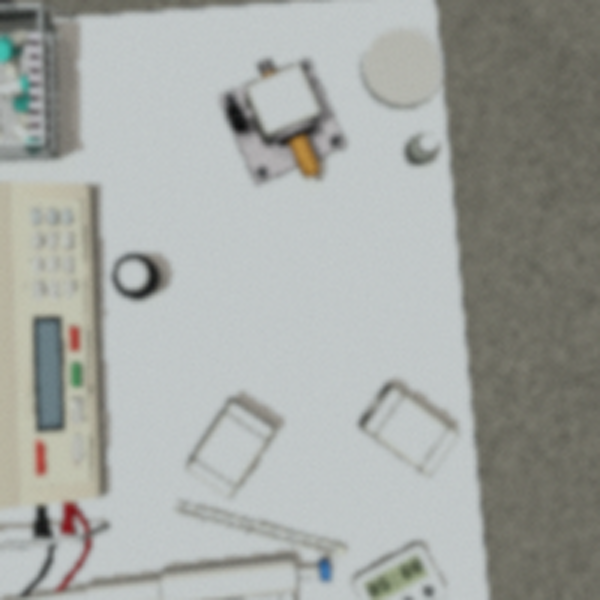

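View pics/s1.png

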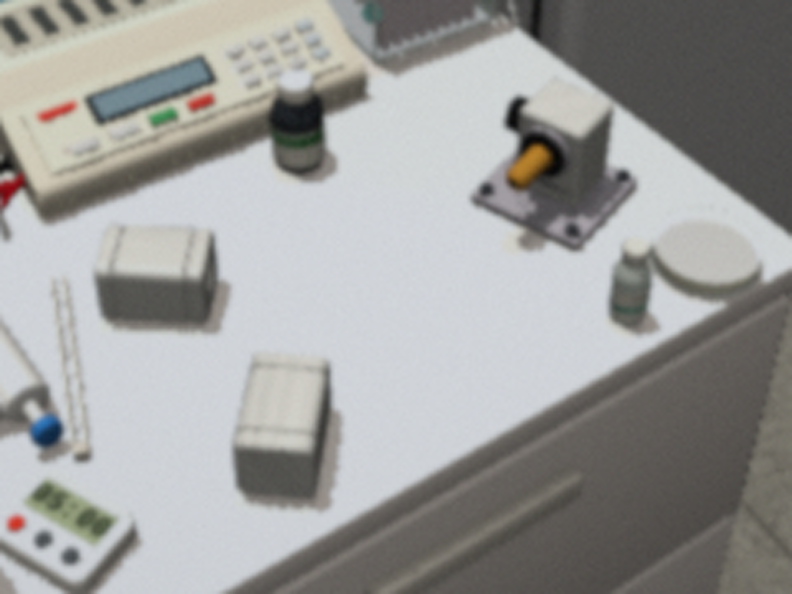

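Two inserts are visible. The right one is at about crop (410,430) in the top view, and its near end in the side view, at (280,465), looks plain. The spigot is orange and runs from (298,135) to (315,172). I'll fit box and cylinder silhouettes to both views.

```bash
cat > fit.py <<'E'
from h import *
from scipy.optimize import minimize
def sil(im,pts,S=4):
    uv=np.array([proj(im,p) for p in pts]);m=np.zeros((400*S,640*S),np.uint8)
    cv2.fillConvexPoly(m,cv2.convexHull(np.round((uv+.5)*S).astype(np.int32)),1);return m>0
def fit(ims,masks,model,x0,step):
    M=[cv2.resize(m.astype(np.uint8),None,fx=4,fy=4,interpolation=0)>0 for m in masks]
    def cost(x):
        c=0
        for im,m in zip(ims,M):
            s=sil(im,model(x));c+=1-(s&m).sum()/max(1,(s|m).sum())
        return c
    x0=np.array(x0,float);sx=np.vstack([x0]+[x0+np.eye(len(x0))[i]*step[i] for i in range(len(x0))])
    r=minimize(cost,x0,method='Nelder-Mead',options=dict(initial_simplex=sx,xatol=1e-4,fatol=1e-4));return r.x,r.fun
def box(x,z=.02):
    c,s=np.cos(x[2]),np.sin(x[2])
    return [(x[0]+c*a-s*b,x[1]+s*a+c*b,z+h) for a in(-.03,.03) for b in(-.02,.02) for h in(-.02,.02)]
def spig(x):
    c,s=np.cos(x[2]),np.sin(x[2]);o=[]
    for a,r in((0,.005),(.004,.0075),(.028,.0075)):
        for t in np.linspace(0,2*np.pi,24): o.append((x[0]+c*a-s*r*np.cos(t),x[1]+s*a+c*r*np.cos(t),.045+r*np.sin(t)))
    return o
E
python3 - <<'E'
from fit import *
ims=[];T=[];O=[]
for c in('top','side'):
    im=env.get_image(c);ims.append(im);T.append(env.trace(c,'insert_1'))
    h=cv2.cvtColor(im['image'],cv2.COLOR_BGR2HSV);m=cv2.inRange(h,(8,110,70),(28,255,255))>0
    y,x=np.mgrid[:400,:640];p=proj(im,(.665,-.02,.045));m&=np.hypot(x-p[0],y-p[1])<30;O.append(m);print(m.sum())
for x0 in([.447,.032,-.58],[.461,-.103,.96]):
    ms=[]
    for im,t in zip(ims,T):
        p=proj(im,(x0[0],x0[1],.02)); ms.append(min(t,key=lambda r:np.hypot(*(np.array(r['bbox'][:2])-p)))['mask'])
    print(fit(ims,ms,box,x0,(.01,.01,.2)), [fit([i],[m],box,x0,(.01,.01,.2)) for i,m in zip(ims,ms)])
for I in([0,1],[0],[1]): print('spig',fit([ims[i] for i in I],[O[i] for i in I],spig,(.656,-.025,.45),(.01,.01,.2)))
im=ims[1]['image'];a=np.hstack([cv2.resize(im[220:265,225:275],(400,360),interpolation=2),cv2.resize(im[263:313,262:312],(360,360),interpolation=2)])
cv2.imwrite('pics/ends.png',cv2.convertScaleAbs(a,alpha=1.4))
E
```

```text
79
104
(array([ 0.44756233,  0.0291689 , -0.5315756 ]), np.float64(0.22241619821338787)) [(array([ 0.44908241,  0.02832252, -0.56521743]), np.float64(0.07725979426570362)), (array([ 0.44580642,  0.02915712, -0.5402527 ]), np.float64(0.09558114470474788))]
(array([ 0.46139134, -0.10086001,  0.95800669]), np.float64(0.22805378983988744)) [(array([ 0.46277623, -0.10129679,  0.96273097]), np.float64(0.08007791364570938)), (array([ 0.4597247 , -0.10011319,  0.99049498]), np.float64(0.07988632775497317))]
spig (array([ 0.64643919, -0.02741002,  0.45624489]), np.float64(0.3801821880974532))
spig (array([ 0.64887622, -0.02949774,  0.55728924]), np.float64(0.20705421293272375))
spig (array([ 0.64565939, -0.02846484,  0.51888036]), np.float64(0.09817981246552676))
```

View pics/ends.png

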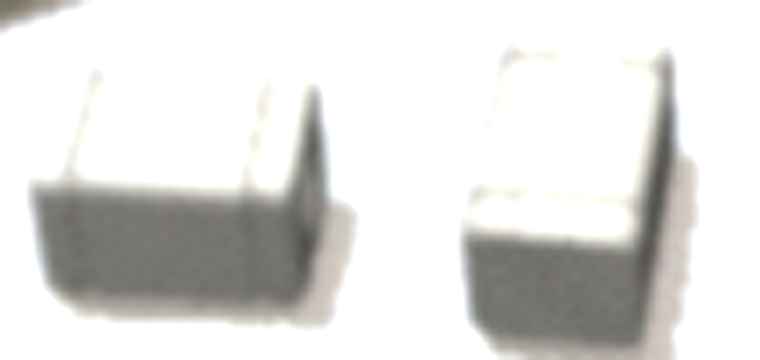

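```bash
cat >> h.py <<'E'
from scipy.spatial.transform import Rotation as Ro
def go(p,R1=None):
    s=env.observe();R=np.array(s['tool_rot']);R1=R if R1 is None else R1
    return (R.T@(np.array(p)-s['position'])).round(4), Ro.from_matrix(R.T@R1).as_rotvec().round(3)
def down(yaw):  # tool x at yaw, z down
    c,s=np.cos(yaw),np.sin(yaw);return np.array([[c,s,0],[s,-c,0],[0,0,-1.]])
E
python3 - <<'E'
from fit import *
s=env.observe();print(np.round(s['tool_rot'],3).tolist(),s['time_s'],s['position'],s['ft_force'])
for y in(.96,.96-np.pi): print(go((.461,-.101,.12),down(y)))
O=[];ims=[]
for c in('top','side'):
    im=env.get_image(c);ims.append(im);r=env.trace(c,'blowout');O.append(r[0]['mask'] if r else None);print(r and (r[0]['conf'],r[0]['bbox']))
# union model: foot, housing, spigot
def cost(x):
    tot=0
    c,s_=np.cos(x[2]),np.sin(x[2])
    for im,m in zip(ims,O):
        M=cv2.resize(m.astype(np.uint8),None,fx=4,fy=4,interpolation=0)>0
        def b(x0,x1,w,z0,z1): return sil(im,[(x[0]+c*a-s_*q,x[1]+s_*a+c*q,z) for a in(x0,x1) for q in(-w,w) for z in(z0,z1)])
        S=b(-.037,.037,.038,0,.006)|b(x[3],x[4],.022,0,.066)|b(-.051,0,.007,.038,.052)|b(-.023,0,.014,.031,.059)
        tot+=1-(S&M).sum()/(S|M).sum()
    return tot
x0=np.array([.69,-.008,.48,-.017,.03]);sx=np.vstack([x0]+[x0+np.eye(5)[i]*[.01,.01,.15,.006,.006][i] for i in range(5)])
r=minimize(cost,x0,method='Nelder-Mead',options=dict(initial_simplex=sx,xatol=1e-4,fatol=1e-4));x=r.x
print(x,r.fun,'tip',x[:2]-.051*np.array([np.cos(x[2]),np.sin(x[2])]))
A=[ray(ims[i],env.tip_of(c,'spigot_tip')[0]['centre']) for i,c in enumerate(('top','side'))]
M=sum(np.eye(3)-np.outer(d,d)/(d@d) for o,d in A);v=sum((np.eye(3)-np.outer(d,d)/(d@d))@o for o,d in A);print('tri',np.linalg.solve(M,v))
E
```

```text
[[0.955, 0.296, -0.0], [0.296, -0.955, -0.0], [-0.0, 0.0, -1.0]] 0.9 [ 0.16294075 -0.52529319  0.24834386] [-0.12743763 -0.07611383 -0.11710717]
(array([ 0.4104, -0.3169,  0.1283]), array([ 0.   ,  0.   , -0.659]))
(array([ 0.4104, -0.3169,  0.1283]), array([ 0.   , -0.   ,  2.482]))
(0.57, [335.9, 161.5, 42.3, 37.8])
(0.63, [367.9, 208.8, 50.4, 53.3])
[ 0.69109278 -0.00725508  0.39590022 -0.01921369  0.02037509] 0.16062422074407767 tip [ 0.64403764 -0.02692267]
tri [ 0.64630634 -0.03132257  0.05019456]
```

```bash
python3 -m pendant '[[1,0.41,-0.317,0.1,0,0,-0.66],[1,0.41,-0.317,0.1,0,0,-0.66],[1,0.41,-0.317,0.1,0,0,-0.66],[1,0.41,-0.317,0.1,0,0,-0.66],[1,0.41,-0.317,0.1,0,0,-0.66]]' 40; python3 -c "
from h import *
print(go((.461,-.101,.12),down(.96)))"
```

```text
time_s: 1.82
position: [0.34, -0.2726, 0.189]
tool_rot: [[0.572, 0.82, 0.001], [0.82, -0.572, -0.001], [-0.0, 0.001, -1.0]]
ft_force: [1.1, -0.9, -0.1]
grip_width: 0.0853
gripper_force: 0.0
(array([0.2099, 0.0009, 0.069 ]), array([0.001, 0.   , 0.001]))
```

```bash
python3 -m pendant '[[1,0.2,0,0.069,0,0,0],[1,0.2,0,0.069,0,0,0],[1,0.2,0,0.069,0,0,0],[1,0.2,0,0.069,0,0,0],[1,0.2,0,0.069,0,0,0]]'; python3 -c "
from h import *
print(go((.461,-.101,.022),down(.96)),env.observe()['q'].round(1))"
```

```text
time_s: 2.45
position: [0.4541, -0.109, 0.1197]
tool_rot: [[0.57, 0.821, -0.001], [0.821, -0.57, 0.0], [-0.0, -0.001, -1.0]]
ft_force: [-0.1, 0.6, 0.8]
grip_width: 0.0856
gripper_force: 0.0
(array([0.0105, 0.0012, 0.0977]), array([-0.001,  0.   ,  0.004])) [-28.1  22.2  98.4   0.   59.4   6.7]
```

```bash
python3 -m pendant '[[1,0.01,0.001,0.05,0,0,0],[1,0.01,0.001,0.097,0,0,0],[1,0.01,0.001,0.097,0,0,0],[0,0.01,0.001,0.097,0,0,0],[0,0.01,0.001,0.097,0,0,0]]' 40;  python3 -m pendant '[[0,0,0,0,0,0,0],[0,0,0,0,0,0,0],[0,0,0,0,0,0,0]]' 60
python3 - <<'E'
from h import *
im=env.get_image('side');p=proj(im,(.46,-.1,.03)).astype(int);cv2.imwrite('pics/g.png',cv2.resize(im['image'][p[1]-60:p[1]+50,p[0]-60:p[0]+60],None,fx=4,fy=4))
E
```

```text
time_s: 3.08
position: [0.461, -0.1033, 0.0249]
tool_rot: [[0.573, 0.819, 0.003], [0.819, -0.573, -0.002], [0.0, 0.003, -1.0]]
ft_force: [-0.1, 0.5, -0.1]
grip_width: 0.0517
gripper_force: 0.0
time_s: 3.45
position: [0.4609, -0.1031, 0.0247]
tool_rot: [[0.573, 0.82, 0.003], [0.82, -0.573, -0.002], [0.0, 0.003, -1.0]]
ft_force: [-2.4, -0.5, 11.2]
grip_width: 0.0394
gripper_force: 60.4
```

View pics/g.png

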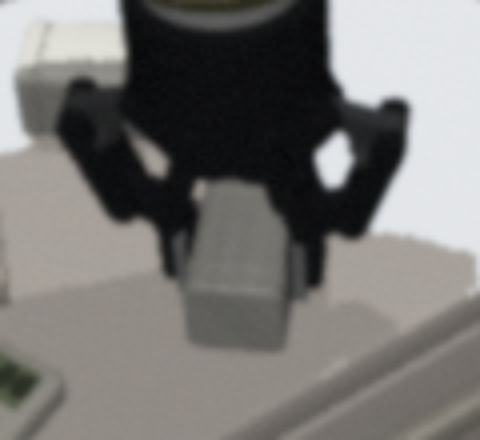

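```bash
python3 -m pendant '[[0,0,0,-0.03,0,0,0],[0,0,0,-0.06,0,0,0],[0,0,0,-0.06,0,0,0.15],[0,0,0,-0.06,0,0,0.3],[0,0,0,-0.06,0,0,0.5]]' 80; python3 -c "
from h import *
print(go((.590,-.057,.085),down(.46)))"
```

```text
time_s: 4.12
position: [0.4603, -0.1026, 0.0839]
tool_rot: [[0.893, 0.451, 0.001], [0.451, -0.893, -0.0], [0.001, 0.001, -1.0]]
ft_force: [0.7, 0.0, -1.3]
grip_width: 0.0388
gripper_force: 81.8
(array([ 0.1363,  0.0178, -0.001 ]), array([ 0.001, -0.001,  0.008]))
```

```bash
python3 -m pendant '[[0,0.05,0.018,0,0,0,0],[0,0.11,0.018,0,0,0,0],[0,0.125,0.018,0.02,0,0,0],[0,0.125,0.018,0.034,0,0,0],[0,0.125,0.018,0.034,0,0,0]]'
python3 - <<'E'
from h import *
print(go((.590,-.057,.0497),down(.46)))
out=[]
for c in('top','side'):
    im=env.get_image(c);p=proj(im,(.62,-.03,.045)).astype(int);a=cv2.resize(im['image'][p[1]-40:p[1]+40,p[0]-40:p[0]+40],None,fx=5,fy=5,interpolation=2);out.append(a)
cv2.imwrite('pics/a.png',np.hstack(out))
E
```

```text
time_s: 4.75
position: [0.5784, -0.0618, 0.0484]
tool_rot: [[0.89, 0.455, -0.003], [0.455, -0.89, 0.001], [-0.002, -0.002, -1.0]]
ft_force: [-0.8, -0.5, -2.0]
grip_width: 0.039
gripper_force: 81.8
(array([ 0.0125,  0.001 , -0.0013]), array([-0.002,  0.002,  0.013]))
```

View pics/a.png

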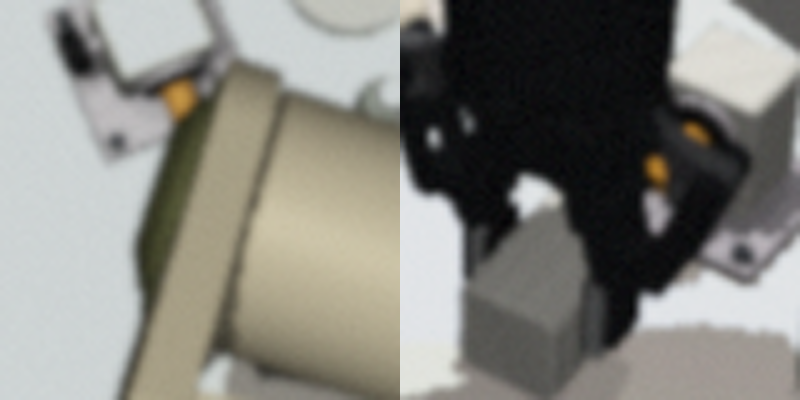

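The side view shows the insert's plain near face at crop (465–590, 250–390) and the spigot tip behind the finger. I'll compare the projected box with that face and measure the side-camera bias.

Run:
```python
from h import *
s=env.observe();R=np.array(s['tool_rot']);p=np.array(s['position']);im=env.get_image('side')
o=proj(im,(.62,-.03,.045)).astype(int)-40
for off in(0,.002):
  C=p+R@[off,0,.0047]
  print(C.round(4),[(lambda q:((q-o)*5+[400,0]).round(0).tolist())(proj(im,C+R@np.array(v))) for v in([-.03,.02,-.02],[-.03,-.02,-.02],[-.03,.02,.02],[-.03,-.02,.02])])
```

```text
[ 0.5793 -0.0622  0.045 ] [[558.0, 324.0], [458.0, 279.0], [555.0, 406.0], [459.0, 360.0]]
[ 0.581  -0.0613  0.045 ] [[561.0, 321.0], [462.0, 275.0], [558.0, 402.0], [462.0, 356.0]]
```

```bash
python3 -m pendant '[[0,0.02,0.0015,-0.0013,0,0,0],[0,0.036,0.0015,-0.0013,0,0,0],[0,0.043,0.0015,-0.0013,0,0,0],[0,0.046,0.0015,-0.0013,0,0,0],[0,0.049,0.0015,-0.0013,0,0,0]]'; python3 -c "
from h import *
print(go((.646,-.029,.0497)))"
```

```text
time_s: 5.52
position: [0.6238, -0.0408, 0.0506]
tool_rot: [[0.89, 0.456, -0.0], [0.456, -0.89, -0.0], [-0.0, -0.0, -1.0]]
ft_force: [-1.1, -0.0, -1.9]
grip_width: 0.0386
gripper_force: 81.8
(array([ 0.0251, -0.0004,  0.0008]), array([0., 0., 0.]))
```

```bash
python3 -m pendant '[[0,0.003,0,0.0008,0,0,0],[0,0.006,0,0.0008,0,0,0],[0,0.009,0,0.0008,0,0,0]]'; python3 -c "
from h import *
print(go((.646,-.029,.0497)))"
```

```text
time_s: 5.9
position: [0.6322, -0.0364, 0.0496]
tool_rot: [[0.89, 0.456, -0.0], [0.456, -0.89, 0.0], [-0.0, -0.0, -1.0]]
ft_force: [0.6, 0.1, -2.1]
grip_width: 0.039
gripper_force: 81.8
(array([ 0.0157, -0.0003, -0.0001]), array([0., 0., 0.]))
```

Free entry about 15 mm past the tip, so this is the well end. I'll continue to the washer.

```bash
python3 -m pendant '[[0,0.004,0,0,0,0,0],[0,0.008,0,0,0,0,0],[0,0.010,0,0,0,0,0],[0,0.012,0,0,0,0,0]]'; python3 -c "
from h import *
print(go((.646,-.029,.0497)))"
```

```text
time_s: 6.4
position: [0.6426, -0.0311, 0.0496]
tool_rot: [[0.89, 0.456, -0.001], [0.456, -0.89, -0.0], [-0.001, -0.0, -1.0]]
ft_force: [-7.3, -3.4, 1.6]
grip_width: 0.0387
gripper_force: 82.0
(array([ 0.004 , -0.0003, -0.0001]), array([0., 0., 0.]))
```

```bash
python3 -m pendant '[[0,0.001,0,0,0,0,0],[0,0.002,0,0,0,0,0],[0,0.003,0,0,0,0,0]]'
```

```text
time_s: 6.78
position: [0.6427, -0.0309, 0.0496]
tool_rot: [[0.89, 0.455, -0.007], [0.455, -0.89, -0.002], [-0.007, -0.002, -1.0]]
ft_force: [-18.7, -9.4, 7.6]
grip_width: 0.0389
gripper_force: 83.0
```

```bash
python3 -m pendant '[[0,0.001,0,0,0,0,0],[0,0.002,0,0,0,0,0],[0,0.002,0,0,0,0,0],[0,0.002,0,0,0,0,0]]'
python3 - <<'E'
from h import *
s=env.observe();R=np.array(s['tool_rot']);p=np.array(s['position']);im=env.get_image('side')
o=proj(im,(.64,-.03,.045)).astype(int)-50
for off in(0,.002,.004):
  C=p+R@[off,0,.0047]
  print(C.round(4),[(lambda q:((q-o)*6).round(0).tolist())(proj(im,C+R@np.array(v))) for v in([-.03,.02,-.02],[-.03,-.02,-.02],[-.03,.02,.02],[-.03,-.02,.02])])
cv2.imwrite('pics/b.png',cv2.resize(im['image'][o[1]:o[1]+100,o[0]:o[0]+100],None,fx=6,fy=6,interpolation=2))
E
```

```text
time_s: 7.28
position: [0.6428, -0.0309, 0.0497]
tool_rot: [[0.89, 0.455, -0.012], [0.455, -0.891, -0.003], [-0.012, -0.003, -1.0]]
ft_force: [-25.6, -12.2, 11.5]
grip_width: 0.0389
gripper_force: 83.6
[ 0.6427 -0.0309  0.045 ] [[323.0, 331.0], [207.0, 283.0], [314.0, 429.0], [203.0, 380.0]]
[ 0.6445 -0.03    0.045 ] [[326.0, 328.0], [211.0, 279.0], [317.0, 425.0], [206.0, 376.0]]
[ 0.6463 -0.0291  0.045 ] [[329.0, 324.0], [214.0, 276.0], [321.0, 421.0], [209.0, 372.0]]
```

View pics/b.png

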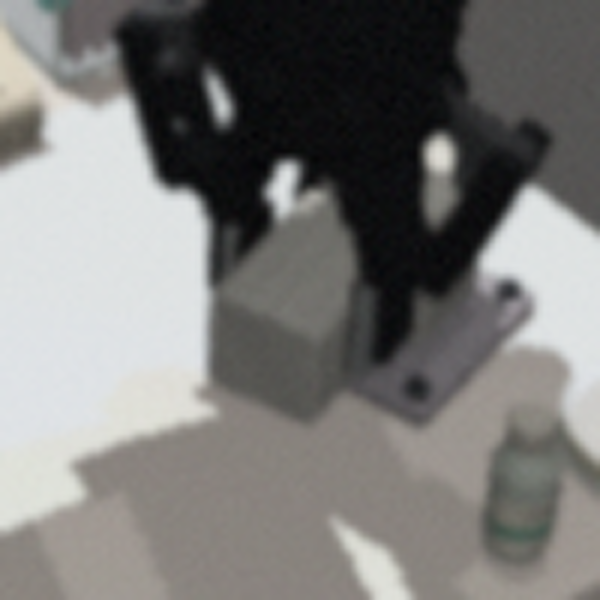

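Home against the washer: the stop is hard at about 28 N purely along the axis, and the picture shows the bar on the spigot at the expected place (face at crop (210–320, 290–420)). Held for about 0.9 s. Now I'll draw it off.

```bash
python3 -m pendant '[[0,-0.004,0,0,0,0,0],[0,-0.02,0,0,0,0,0],[0,-0.045,0,0,0,0,0],[0,-0.08,0,0,0,0,0],[0,-0.12,0,0,0,0,0]]'
```

```text
time_s: 7.95
position: [0.5398, -0.0838, 0.0497]
tool_rot: [[0.89, 0.456, 0.001], [0.456, -0.89, -0.0], [0.001, 0.001, -1.0]]
ft_force: [0.4, 0.6, -1.6]
grip_width: 0.0391
gripper_force: 81.7
```

```bash
python3 -m pendant '[[0,-0.08,0,-0.04,0,0,0],[0,-0.10,0,-0.10,0,0,0],[0,-0.12,0,-0.16,0,0,0],[0,-0.12,0,-0.2,0,0,0],[0,-0.12,0,-0.2,0,0,0]]'; python3 -c "
from h import *
s=env.observe();print(s['q'].round(1))
R=np.array(s['tool_rot']);R1=R@Ro.from_rotvec([0,-np.pi/2,0]).as_matrix();print(R1.round(2))"
```

```text
time_s: 8.57
position: [0.4346, -0.1391, 0.2539]
tool_rot: [[0.89, 0.455, 0.009], [0.455, -0.89, -0.005], [0.005, 0.009, -1.0]]
ft_force: [-0.2, 0.2, -3.1]
grip_width: 0.0394
gripper_force: 82.0
[-32.7  11.9  88.    0.   79.6  30.2]
[[ 0.01  0.46 -0.89]
 [-0.01 -0.89 -0.46]
 [-1.    0.01 -0.01]]
```

```bash
python3 -m pendant '[[0,0.02,0,-0.01,0,0.18,0],[0,0.04,0,-0.02,0,0.36,0],[0,0.06,0,-0.03,0,0.54,0],[0,0.08,0,-0.04,0,0.72,0],[0,0.10,0,-0.05,0,0.9,0]]'; python3 -c "
from h import *
s=env.observe();print(s['q'].round(1))
R=np.array(s['tool_rot']);R1=np.array([[0,.4557,.8901],[0,-.8901,.4557],[1,0,0]]);print(go(s['position'],R1))"
```

```text
time_s: 9.2
position: [0.5228, -0.0925, 0.299]
tool_rot: [[0.551, 0.454, 0.7], [0.28, -0.891, 0.357], [0.786, -0.001, -0.618]]
ft_force: [0.4, 0.6, -2.2]
grip_width: 0.0388
gripper_force: 81.8
[-43.9   8.8 100.5  56.1  63.5  -4.4]
(array([0., 0., 0.]), array([ 0.002,  0.666, -0.002]))
```

```bash
python3 -m pendant '[[0,0,0,0,0,0.17,0],[0,0,0,0,0,0.34,0],[0,0,0,0,0,0.5,0],[0,0,0,0,0,0.66,0],[0,0,0,0,0,0.66,0]]';python3 -m pendant '[[0,0,0,0,0,0,0],[0,0,0,0,0,0,0],[0,0,0,0,0,0,0]]'
python3 - <<'E'
from h import *
print(env.observe()['q'].round(1))
im=env.get_image('top');p=proj(im,env.observe()['position']).astype(int);a=[]
for c in('top','side'):
    im=env.get_image(c);p=proj(im,env.observe()['position']).astype(int);p=np.clip(p,60,[579,339])
    a.append(cv2.resize(im['image'][p[1]-60:p[1]+60,p[0]-60:p[0]+60],(400,400),interpolation=2))
cv2.imwrite('pics/c.png',np.hstack(a))
E
```

```text
time_s: 9.82
position: [0.5226, -0.0928, 0.2968]
tool_rot: [[0.017, 0.455, 0.89], [-0.0, -0.89, 0.455], [1.0, -0.008, -0.015]]
ft_force: [0.1, 0.4, -1.5]
grip_width: 0.0389
gripper_force: 82.0
time_s: 10.2
position: [0.5226, -0.0923, 0.3002]
tool_rot: [[0.009, 0.456, 0.89], [0.007, -0.89, 0.456], [1.0, 0.002, -0.012]]
ft_force: [-0.0, 0.1, -1.9]
grip_width: 0.0389
gripper_force: 82.0
[-51.8  20.8 117.1  97.8  82.1 -48.4]
```

View pics/c.png

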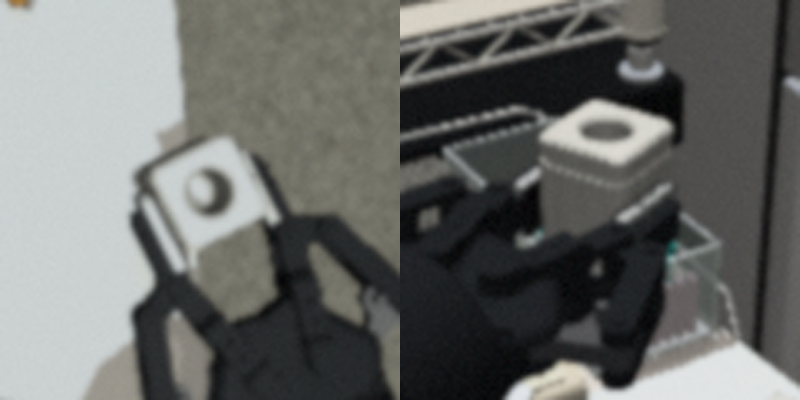

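Both views show the insert upright in the jaws with the well opening up: top crop (208,190), side crop (605,130). I'll let it settle and hand the job in.

```bash
python3 -m pendant '[[0,0,0,0,0,0,0],[0,0,0,0,0,0,0],[0,0,0,0,0,0,0]]'; python3 -c "
from h import *
print(env.observe()['qvel'].round(2),env.close_job())"
```

```text
time_s: 10.72
position: [0.5226, -0.0926, 0.2996]
tool_rot: [[0.01, 0.456, 0.89], [0.005, -0.89, 0.456], [1.0, -0.0, -0.011]]
ft_force: [-0.4, 0.7, -2.4]
grip_width: 0.0388
gripper_force: 82.0
the job is handed in; nothing more can be done
[-0.08  0.06 -0.04 -0.04  0.05 -0.06] None
```

I pushed the right-hand insert home on the spigot, held it there about 0.9 s and drew it off; the job is handed in with it gripped upright, well up, about 0.3 m above the cart, but the hand-in returned no verdict.

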